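# Fit the stirrer shaft through the bioreactor head

### The arm

A 7-joint arm with a two-finger parallel gripper is mounted at the origin on the work surface. World frame = base frame: x ahead of the robot, y to its left, z up, the work surface at z = 0. Lengths are in m, angles in rad, forces in N, time in s.
With the tool pointing down it reaches from about 0.425 to 0.925 m from the base axis. Payload 6.8 kg.
Tool frame: the origin (TCP) lies between the finger pads; the fingertips stand 11 mm ahead of it and the grasp point (between the pads) lies 8 mm behind it; z points along the fingers, y is the line along which they close (so a half turn about z gives the same grasp; the last joint's range is limited). The gripper opens to 85 mm and grips with 20 to 120 N. Pads are 22 mm wide; open, the fingers measure 114 mm over their backs; the gripper's body (76 mm by 85 mm) begins 54 mm behind the grasp point. The pads swing forward as they close: fully open they stand 13 mm farther back than shut.
Start: joints at [1.185, 0.477, 0.022, 1.555, -0.011, 1.109, -0.083], TCP at [0.185, -0.649, 0.242] pointing down, gripper open.
Joint ranges: [-2.96, 2.96], [-0.34, 2.1], [-1.41, 1.46], [0.24, 2.44], [-1.37, 4.51], [0.17, 1.92], [-2.96, 2.96]. Speed limits (rad/s): [2.39, 2.39, 3.14, 3.14, 3.14, 3.14, 3.14].

### API

Orientations are given as a rotation vector (axis times angle).
In Python, from bench import r gives the robot as it stands.
- The arm moves only by the tool send_rows, never from a script. Its argument "deltas" is a list of rows, each an object of numbers: "dx", "dy", "dz": the shift along the world's x, y, z in mm; "rx", "ry", "rz": the turn, a rotation vector about the world's x, y, z in degrees. A call has 1 to 5 rows; each row is the pose to reach, as a shift and turn from the pose commanded when the call began; what a row does not reach only later rows make up. A row lasts 1/12 s, in which the tool goes at most 41.7 mm and 7.16 degrees, less where a joint would pass 70% of its speed; a pose out of reach is approached as far as the arm can. A call with a gripper value outside its range is refused whole. "jaw" is the finger opening in mm, from 0 to 85.4, set as the call begins (left out, the last holds). The fingers move at their own pace and stop on an object; "newtons" is the grip in N (left out, the last holds). Time passes only in rows, so rows that repeat a pose let the fingers close. It gives the time, the measured TCP pose, the force, the opening and the grip force at its end, in the units of the state.
- r.get_obs(): the state, without advancing time (a new reading comes with each control period).
- r.grab_frame(name): name is "scene" or "top" or "wrist"; returns a dict with "frame" (480x640x3 uint8, blue, green, red), "z_map" (480x640 float32, m along the optical axis (not along the pixel's ray), 0 where there is no reading), "vertical_fov" (degrees; the focal length in pixels is half the picture's height over the tangent of half this angle, whatever the lens; pixels are square), "cx", "cy" (the principal point, pixels), "xyz" and "orientation" of the camera in the world. Camera axes: x right, y down, z forward; pixel columns grow to the right and rows downward; lengths in m; the calibration is good to about 2 mm. A picture is of the moment at which its call begins.
- r.hand_in(): hands the job in; it is judged then, once.
The state is a dict: "clock": time; "joints": joint angles; "qvel": joint speeds; "tau": joint torques, N m; "tcp_pos": TCP position; "orientation": TCP orientation; "contact_force": force on the tool from outside, world axes, zero at the start; "moment": the same for the moment, N m; "grip_width": finger opening in m; "gripper_force": force on a finger pad.
Only numpy, scipy, OpenCV 4.12 (cv2) and the standard library are available. Lean on these libraries where they do the work, as an engineer would, in place of code of your own. Each camera call takes 0.05 s, during which the arm holds its last target. There are 200 camera calls.

### The job

Fit the stirrer shaft of the small bioreactor: take the shaft with the brass cross pin out of the parts rack and lower it, tapered end first, through the drive hub on the head plate, through the white floating steady bearing below it and into the foot bearing on the base. Then, with only a light push, turn it by feel until the cross pin drops into the slots of the hub, bring it fully home and let go. Never force the shaft or lean on the rig, and leave the other things alone.

Things in the scene. Friction and masses are not known exactly. Their poses are not given: they have to be found in the camera images.
- shaft_head (a point): Centre of the dark knurled round head (16 mm diameter, 34 mm tall) on top of the stirrer shaft: grip here. The steel shaft is 167 mm long, 10 mm in diameter, about 150 g, and starts upright in one of the rack's three places, leaning up to 2 degrees. Own z axis points up along the shaft, x along the cross pin. The shaft's top is 17 mm above this point.
- shaft_pin (a point): Centre of the brass cross pin, on the shaft's axis, 29 mm below the centre of the head and 121 mm above the tip. The pin is a flat-bottomed bar, 6.5 mm wide, 6 mm tall, and stands out 16 mm from the axis on two opposite sides (32 mm over all). Axes as for the head.
- shaft_tip (a point): Lowest point of the shaft, on its axis, 150 mm below the centre of the head. The last 9 mm taper from 10 mm to 3 mm in diameter, so the tip still finds a bore when it is about 3 mm off-centre.
- hub_mouth (a point): Centre of the drive hub's top, on the bearings' common axis, 140 mm over the bench. Dark toothed pulley, 39 mm wide, bore 12 mm, with a light castellated top (39 mm across) cut by two crossing slots 8.5 mm wide, 9 mm deep: a place for the pin every quarter turn. The slots' heading varies and is not measured (this frame does not tell it). Hub bore: 9 to 30 mm below this point.
- hub_seat (a point): Centre of the cross pin when fully home on the slots' floor: on the axis, 6 mm below the hub's top. Riding on the teeth it is 9 mm higher; a quarter turn at most, lightly pressed, finds a slot, and it drops in within about 3 degrees of the heading. The hub is stiff (0.2 N m): it stays put under a light push (below 10 N); turning on after the drop only turns the hub along. Own z up.
- steady_mid (a point): Middle of the steady bearing's bracket, on the axis, 72 mm below the hub's top. The bearing is a white bush, 29 mm wide, 12 mm tall, bore 12 mm. It floats: its bore stands up to 2.5 mm off the axis in x and y (not measured), stays there by friction, and is pushed aside by the taper with a few N.
- foot_mouth (a point): Centre of the top of the white foot bearing on the base, on the axis, 110 mm below the hub's top. Bore 12 mm, 20 mm deep. When home the shaft's tip is 17 mm below this point.
- rig: The whole rig, fixed to the bench: base 148 mm wide, four tie rods, head plate 140 mm wide (its top 26 mm below the hub's top; capped ports 38 to 57 mm from the axis end 12 mm below the hub's top), hub and bearings. Origin on the bearings' axis, on the bench. More than about 30 N between shaft and rig harms the bearings.
- shaft: The whole stirrer shaft; origin at its tip, z axis up the shaft, x axis along the cross pin.
- rack: Fixed stainless two-tier rack, 70 x 180 mm, 90 mm high; origin under its centre, on the bench. Three holes 11.5 mm wide in a row along its own y axis, at y = -55, 0 and +55 mm, hold the shaft and two other rods; which is where varies. Their tips stand on the foot plate, 5 mm above the bench. Own x axis is across the row.
- thermowell: Bystander in the rack: steel rod 146 mm long with a blue cap, 18 mm in diameter; origin at its lower end.
- dip_tube: Bystander in the rack: steel tube 145 mm long with a red collar, no cross pin; origin at its lower end.
- impeller: Bystander on the bench: six-blade steel impeller, 52 mm across, 16 mm high; origin under its centre.
- jar: Bystander: the open glass jar of the reactor, 100 mm across at its rim, 125 mm high; origin under its centre.
- bottle: Bystander: clear plastic bottle with a green label, 64 mm across, 200 mm high; origin under its centre.
- hex_key: Bystander: dark L-shaped hex key, 110 x 28 mm, 6 mm thick, lying on the bench; origin under the middle of its long arm.

How it is judged:
On the way, in this order (a step that is already met when the one before it is completed fails the run):
1. the shaft is threaded through the drive hub and the steady bearing (its tip more than 85 mm below the hub's top, within 8 mm of the axis) (z of shaft_tip in the frame of hub_mouth below -0.085 m and horizontal distance between shaft_tip and hub_mouth below 0.008 m).
2. the cross pin is in the slots, fully home (z of shaft_pin in the frame of hub_seat below 0.002 m and horizontal distance between shaft_tip and hub_mouth below 0.004 m), for 0.2 s.
At the end, for the whole second after the job is handed in: The shaft stands released and at rest through all three bearings, tapered end in the foot bearing (tip within 4 mm of the bearings' axis, tilt under 3 degrees), its cross pin on the floor of the hub's slots (within 2 mm in height, 3 mm sideways) (all of step 2 and horizontal distance between shaft_pin and hub_seat below 0.003 m and angle between shaft_pin's own z axis and vertical below 0.05 rad and linear speed of shaft below 0.01 m/s); the robot touches nothing.
It fails at once if the shaft is forced: more than 30 N between the shaft and the rig (contact force between shaft and rig above 30 N).
It fails at once if the robot leans on the rig: more than 10 N between the robot and the rig (contact force between any of the fingers, the arm and rig above 10 N).
It fails at once if another thing is moved by more than 30 mm (distance of any of thermowell, dip_tube, impeller, jar, bottle, hex_key from where it was at the start of the episode above 0.03 m).
It also fails if it takes over 72 s, if anything falls off the work surface, if the arm or the gripper's body presses on something with over 40 N, if the wrist force passes 120 N, or if a joint passes its speed limit or range.

## Working session

There is one attempt and no reset: what is moved stays moved. The work goes in short steps, Python scripts to look and compute and a tool call to move; the robot and the scene stay as the last step left them, time stands still between calls to the robot, and variables do not carry over. Pictures are saved under pics/ and viewed, at most 10 in all, crops included, and the job is handed in when it is done.

Besides the shell and the picture viewer there is one more tool, called after "Call:" as name(argument=value, ...) on one line, values as JSON. send_rows: Moves the arm, as the interface text tells. Its arguments: {"type":"object","properties":{"deltas":{"type":"array","items":{"type":"object","properties":{"dx":{"type":"number"},"dy":{"type":"number"},"dz":{"type":"number"},"rx":{"type":"number"},"ry":{"type":"number"},"rz":{"type":"number"}}}},"jaw":{"type":"number"},"newtons":{"type":"number"}},"required":["deltas"]}

```bash
mkdir -p pics; cat > h.py <<'E'
import numpy as np,cv2
from scipy.spatial.transform import Rotation as R
from bench import r
def grab(n,save=None):
    f=r.grab_frame(n)
    if save: cv2.imwrite('pics/'+save,f['frame'])
    f['f']=240/np.tan(np.radians(f['vertical_fov'])/2)
    o=np.array(f['orientation']); f['R']=R.from_rotvec(o).as_matrix() if o.shape==(3,) else o
    return f
def ray(f,u,v):
    return f['R']@np.array([(u-f['cx'])/f['f'],(v-f['cy'])/f['f'],1.])
def plane(f,u,v,z):
    d=ray(f,u,v);p=np.array(f['xyz']);return p+d*(z-p[2])/d[2]
def cloud(f):
    v,u=np.mgrid[:480,:640];Z=f['z_map']
    c=np.stack([(u-f['cx'])/f['f']*Z,(v-f['cy'])/f['f']*Z,Z],-1)
    return c@f['R'].T+np.array(f['xyz'])
def proj(f,P):
    c=(np.asarray(P)-np.array(f['xyz']))@f['R'];return c[...,:2]/c[...,2:]*f['f']+[f['cx'],f['cy']]
E
python3 - <<'E'
from h import *
for n in['scene','top']:
    f=grab(n,n+'.png');print(n,f['xyz'],f['R'].round(3).tolist(),f['f'],f['cx'],f['cy'])
print(r.get_obs())
E
```

```text
scene [1.23050411 0.31582699 0.95239192] [[-0.458, 0.675, -0.579], [0.889, 0.353, -0.292], [0.008, -0.648, -0.762]] 491.90411580267653 320.99103494152706 243.14374001370268
top [0.33173772 0.01058791 1.63916475] [[-0.009, -0.984, 0.18], [-1.0, 0.01, 0.004], [-0.006, -0.18, -0.984]] 536.9357569254305 324.33162259601147 242.20917991349975
{'clock': 0.1, 'joints': array([ 1.18487881,  0.4777192 ,  0.0223349 ,  1.55634048, -0.01149287,
        1.10930231, -0.08308987]), 'qvel': array([-1.11624150e-05, -7.97558278e-04, -4.46769640e-04, -2.61699277e-03,
       -4.24519635e-04, -1.27508606e-03,  9.79025681e-04]), 'tau': array([ 4.26413215e-03, -5.97760785e+01,  1.61364075e+00, -2.81956726e+01,
        1.28494523e-02,  4.97290413e-03, -3.38758457e-05]), 'tcp_pos': array([ 0.18497716, -0.64862776,  0.2414267 ]), 'orientation': array([-3.10973444e+00, -4.34833300e-01,  5.45610283e-04]), 'contact_force': array([0.29772792, 0.18492183, 0.19213334]), 'moment': array([ 0.05174021, -0.04093189,  0.02312453]), 'gripper_force': 0.0, 'grip_width': 0.08542903587307275}
```

View pics/scene.png

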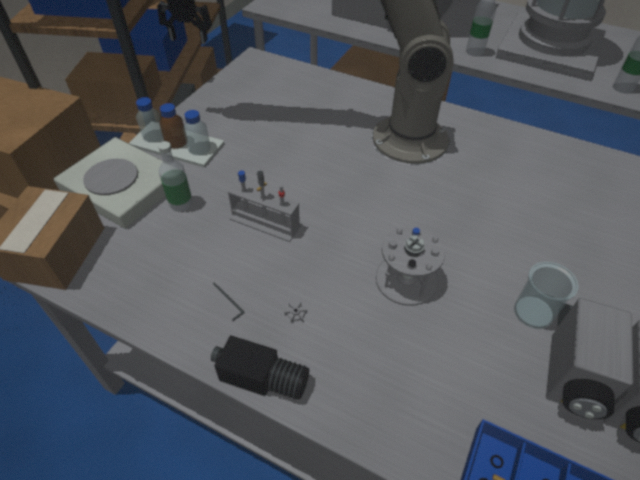

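View pics/top.png

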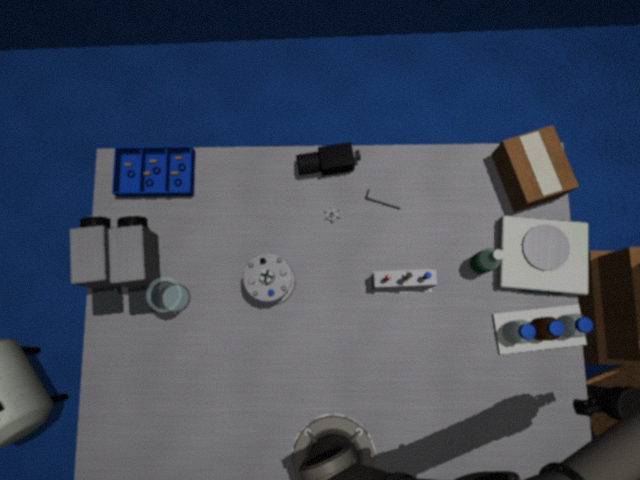

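Scene: rack with blue cap (241,174), dark head with brass pin (261,180) in the middle place, red collar (282,190); rig hub near (414,245). Top: rack (405,279), hub (267,277).

```bash
python3 - <<'E'
from h import *
T=grab('top');S=grab('scene')
def crop(f,u,v,w,h,k): return cv2.resize(f['frame'][v:v+h,u:u+w],None,fx=k,fy=k,interpolation=cv2.INTER_CUBIC)
a=crop(T,225,240,90,75,4);b=crop(T,365,255,90,75,4);c=crop(S,370,215,90,75,4);d=crop(S,220,160,90,75,4)
cv2.imwrite('pics/c.png',np.clip(np.vstack([np.hstack([a,b]),np.hstack([c,d])])*1.5,0,255).astype('uint8'))
for n,f,u,v,z in[('Thead',T,405,276,.172),('Thub',T,267,277,.14),('Shead',S,261,174,.172),('Shub',S,414,245,.14)]:
    print(n,plane(f,u,v,z).round(4),f['z_map'][v,u],cloud(f)[v,u].round(4))
C=cloud(T);m=(C[...,2]>.075)&(C[...,2]<.11)&(T['z_map']>0)
for n,(x0,x1) in{'rack':(365,445),'rig':(235,305)}.items():
    k=m.copy();k[:,:x0]=0;k[:,x1:]=0;k[:240]=0;k[320:]=0
    p=C[k][:,:2].astype('f4');print(n,len(p),cv2.minAreaRect(p),np.median(C[k][:,2]))
E
```

```text
Thead [ 0.5035 -0.2041  0.172 ] 1.4998038 [ 0.5066 -0.208   0.1456]
Thub [0.5082 0.1783 0.14  ] 1.5745153 [0.5161 0.1858 0.0729]
Shead [ 0.513  -0.2067  0.172 ] 1.1648462 [ 0.5112 -0.208   0.1701]
Shub [0.5248 0.1856 0.14  ] 1.0673809 [0.5233 0.1854 0.1382]
rack 839 ((0.5065673589706421, -0.21605056524276733), (0.044829659163951874, 0.18077348172664642), 1.988269329071045) 0.09081821069888552
rig 146 ((0.5133150815963745, 0.1782383918762207), (0.1350739598274231, 0.12573564052581787), 50.23090362548828) 0.1087704727808686
```

View pics/c.png

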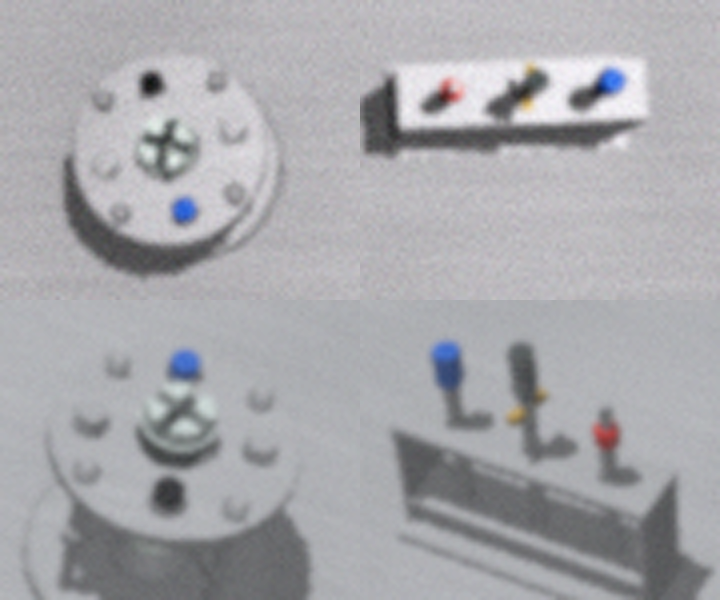

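The enlarged crop shows the shaft head at top px ≈(408.5,276), with its brass pin running roughly along x. The hub slots (top px ≈(266.7,277)) are turned by some tens of degrees. I'm moving over the shaft.

Call:
send_rows(deltas=[{"dx": 21, "dy": 29, "dz": 8, "rz": 5}, {"dx": 43, "dy": 59, "dz": 16, "rz": 10}, {"dx": 64, "dy": 88, "dz": 24, "rz": 15}, {"dx": 86, "dy": 118, "dz": 32, "rz": 20}, {"dx": 107, "dy": 148, "dz": 40, "rz": 25}])

```text
$.deltas[0]: bad value
```

Call:
send_rows(deltas=[{"dx": 21, "dy": 29, "dz": 8, "rz": 5}, {"dx": 43, "dy": 59, "dz": 16, "rz": 10}, {"dx": 64, "dy": 88, "dz": 24, "rz": 15}, {"dx": 86, "dy": 118, "dz": 32, "rz": 20}, {"dx": 107, "dy": 148, "dz": 40, "rz": 25}])

```text
$.deltas[0]: bad value
```

Call:
send_rows(deltas=[{"dx": 21, "dy": 29, "rz": 5}, {"dx": 43, "dy": 59, "rz": 10}, {"dx": 64, "dy": 88, "rz": 15}, {"dx": 86, "dy": 118, "rz": 20}, {"dx": 107, "dy": 148, "rz": 25}])

```text
$.deltas[0]: bad value
```

```bash
python3 - <<'E'
from h import *
f=grab('wrist','w1.png');o=r.get_obs();print(f['xyz'],f['R'].round(3).tolist(),f['f'],o['clock'],o['tcp_pos'],R.from_rotvec(o['orientation']).as_matrix().round(3).tolist(),o['joints'].round(2))
print(proj(f,[[.505,-.207,.172],[.505,-.207,.126]]))
E
```

```text
[ 0.26485748 -0.62464276  0.37355218] [[0.273, -0.91, -0.312], [-0.962, -0.259, -0.087], [-0.002, 0.324, -0.946]] 342.2972859468283 0.25 [ 0.18501278 -0.64890003  0.24184866] [[0.962, 0.274, -0.0], [0.274, -0.962, 0.001], [-0.0, -0.001, -1.0]] [ 1.18  0.48  0.02  1.56 -0.01  1.11 -0.08]
[[-1128.01846666 -1446.67341743]
 [ -618.06023415  -892.78468027]]
```

View pics/w1.png

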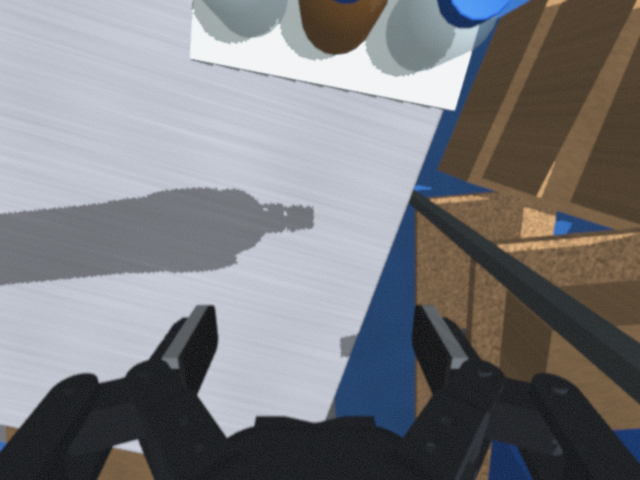

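No motion happened (rows refused); the wrist image is just the start view. I'll retry with all fields given.

Call:
send_rows(deltas=[{"dx": 21, "dy": 29, "dz": 8, "rx": 0, "ry": 0, "rz": 5}, {"dx": 43, "dy": 59, "dz": 16, "rx": 0, "ry": 0, "rz": 10}, {"dx": 64, "dy": 88, "dz": 24, "rx": 0, "ry": 0, "rz": 15}, {"dx": 86, "dy": 118, "dz": 32, "rx": 0, "ry": 0, "rz": 20}, {"dx": 107, "dy": 148, "dz": 40, "rx": 0, "ry": 0, "rz": 25}])

```text
clock: 0.67
tcp_pos: [0.293, -0.4996, 0.2826]
orientation: [2.941, 1.104, -0.0]
contact_force: [1.5, 0.3, 0.7]
grip_width: 0.0853
gripper_force: 0.0
```

Call:
send_rows(deltas=[{"dx": 21, "dy": 29, "dz": 8, "rx": 0, "ry": 0, "rz": 5}, {"dx": 43, "dy": 59, "dz": 16, "rx": 0, "ry": 0, "rz": 10}, {"dx": 64, "dy": 88, "dz": 24, "rx": 0, "ry": 0, "rz": 15}, {"dx": 86, "dy": 118, "dz": 32, "rx": 0, "ry": 0, "rz": 20}, {"dx": 107, "dy": 148, "dz": 40, "rx": 0, "ry": 0, "rz": 25}])

```text
clock: 1.08
tcp_pos: [0.3998, -0.3515, 0.3228]
orientation: [2.632, 1.714, -0.0]
contact_force: [-0.2, -0.4, -0.4]
grip_width: 0.0854
gripper_force: 0.0
```

Call:
send_rows(deltas=[{"dx": 21, "dy": 29, "dz": 0, "rx": 0, "ry": 0, "rz": 5}, {"dx": 43, "dy": 59, "dz": 0, "rx": 0, "ry": 0, "rz": 10}, {"dx": 64, "dy": 88, "dz": 0, "rx": 0, "ry": 0, "rz": 15}, {"dx": 86, "dy": 118, "dz": 0, "rx": 0, "ry": 0, "rz": 20}, {"dx": 107, "dy": 148, "dz": 0, "rx": 0, "ry": 0, "rz": 25}])

```text
clock: 1.5
tcp_pos: [0.5069, -0.2037, 0.3225]
orientation: [2.199, 2.243, 0.0]
contact_force: [1.1, -1.0, -1.0]
grip_width: 0.0852
gripper_force: 0.0
```

```bash
python3 - <<'E'
from h import *
f=grab('wrist','w2.png');o=r.get_obs();print(f['xyz'],f['R'].round(3).tolist(),f['f'],o['clock'],o['tcp_pos'],R.from_rotvec(o['orientation']).as_matrix().round(3).tolist(),o['joints'].round(2))
print(proj(f,[[.505,-.207,.172],[.505,-.207,.126],[.51,.182,.14]]))
E
```

```text
[ 0.50511998 -0.11908359  0.45433054] [[1.0, 0.018, 0.005], [0.019, -0.947, -0.322], [-0.001, 0.322, -0.947]] 342.2972859468283 1.55 [ 0.51115238 -0.19529755  0.32280632] [[-0.035, 0.999, 0.004], [0.999, 0.035, 0.004], [0.004, 0.004, -1.0]] [ 0.65  0.23 -0.47  1.74  0.11  1.19  0.19]
[[ 312.81082946  228.97591589]
 [ 313.08306729  215.17044216]
 [ 333.25008848 -420.81193255]]
```

View pics/w2.png

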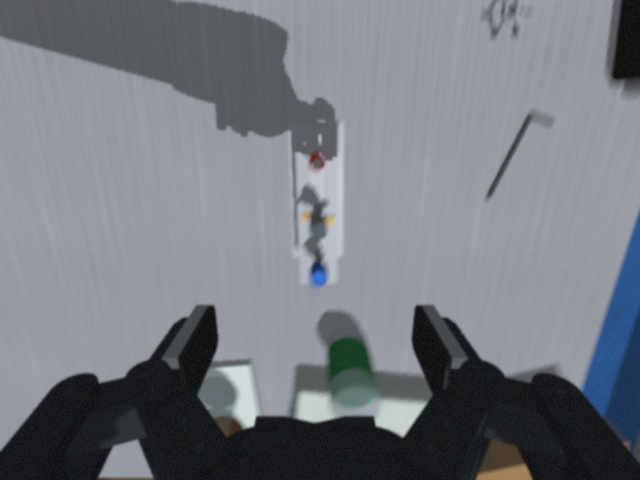

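Wrist view: head at (318,228), brass pin ends at (306,216)/(330,220), red collar (317,160), blue cap (319,275). Now I'll measure, with the arm settled.

```bash
cat >> h.py <<'E'
def cents(m,amin=3):
    n,l,s,c=cv2.connectedComponentsWithStats(m.astype('uint8'));return [(c[i].round(2).tolist(),int(s[i,4]),s[i,:4].tolist()) for i in range(1,n) if s[i,4]>=amin]
def brass(f):
    b,g,r_=[f['frame'][...,i].astype(int) for i in range(3)];return (r_-b>40)&(g-b>15)&(r_<256)
def shaftpts(f,z,w=12):
    C=cloud(f);return C
E
python3 - <<'E'
from h import *
o=r.get_obs();print(o['tcp_pos'],o['clock'],np.abs(o['qvel']).max())
for n,(u0,u1,v0,v1) in {'wrist':(280,360,130,300),'top':(365,455,255,300),'scene':(220,310,160,235)}.items():
    f=grab(n);f=grab(n)
    C=cloud(f);m=np.zeros((480,640),bool);m[v0:v1,u0:u1]=1
    mb=brass(f)&m;print(n,'brass',cents(mb))
    for p,a,_ in cents(mb): print('  ->',plane(f,*p,.126).round(4))
    g=f['frame'].astype(int).max(-1)
    sel=m&(C[...,2]>.140)&(C[...,2]<.178)&(np.hypot(C[...,0]-.507,C[...,1]+.207)<.025)
    P=C[sel];print(' head pts',len(P),np.median(P,0).round(4),P.min(0).round(4),P.max(0).round(4))
    v,u=np.nonzero(sel);print('  centroid px',u.mean(),v.mean(),plane(f,u.mean(),v.mean(),.155).round(4))
print(r.get_obs()['tcp_pos'],f['xyz'])
E
```

```text
[ 0.51115238 -0.19529755  0.32280632] 1.55 0.03974026036809397
wrist brass [([300.43, 225.21], 53, [296, 222, 10, 7]), ([323.63, 228.88], 60, [319, 225, 10, 9])]
  -> [ 0.4956 -0.2116  0.126 ]
  -> [ 0.519  -0.2148  0.126 ]
 head pts 406 [ 0.5077 -0.2078  0.1712] [ 0.4997 -0.2189  0.1401] [ 0.5158 -0.203   0.1742]
  centroid px 312.4581280788177 235.30541871921181 [ 0.5078 -0.2124  0.155 ]
top brass [([406.5, 280.0], 6, [406, 279, 2, 3])]
  -> [ 0.4975 -0.2147  0.126 ]
 head pts 35 [ 0.506  -0.213   0.1697] [ 0.5001 -0.2214  0.1403] [ 0.515  -0.207   0.1774]
  centroid px 408.1142857142857 275.2 [ 0.5077 -0.2153  0.155 ]
scene brass [([258.8, 188.4], 5, [258, 188, 3, 2])]
  -> [ 0.5177 -0.2147  0.126 ]
 head pts 89 [ 0.5145 -0.2105  0.1593] [ 0.503  -0.2219  0.1403] [ 0.5202 -0.2034  0.1735]
  centroid px 259.85393258426967 177.67415730337078 [ 0.5098 -0.2136  0.155 ]
[ 0.50526743 -0.20667314  0.32213583] [1.23050411 0.31582699 0.95239192]
```

Call:
send_rows(jaw=50, newtons=60, deltas=[{"dx": 2.5, "dy": -5, "dz": -30, "rx": 0, "ry": 0, "rz": 0}, {"dx": 2.5, "dy": -5, "dz": -65, "rx": 0, "ry": 0, "rz": 0}, {"dx": 2.5, "dy": -5, "dz": -100, "rx": 0, "ry": 0, "rz": 0}, {"dx": 2.5, "dy": -5, "dz": -115, "rx": 0, "ry": 0, "rz": 0}, {"dx": 2.5, "dy": -5, "dz": -115, "rx": 0, "ry": 0, "rz": 0}])

```text
clock: 2.27
tcp_pos: [0.5052, -0.2111, 0.2033]
orientation: [-2.202, -2.231, 0.006]
contact_force: [-0.7, -0.3, 0.5]
grip_width: 0.0499
gripper_force: 0.0
```

```bash
python3 - <<'E'
from h import *
f=grab('wrist','w3.png');o=r.get_obs();print(o['clock'],o['tcp_pos'],o['contact_force'])
C=cloud(f);mb=brass(f)
for p,a,b in cents(mb,30): print(p,a,b,plane(f,*p,.126).round(4))
sel=(C[...,2]>.165)&(C[...,2]<.177)&(np.hypot(C[...,0]-.507,C[...,1]+.207)<.02)
v,u=np.nonzero(sel);P=C[sel];print(len(P),P.min(0),P.max(0),u.mean(),v.mean(),plane(f,u.mean(),v.mean(),.172).round(4))
E
```

```text
2.3167 [ 0.50685758 -0.2111737   0.20580902] [-0.08059488  0.1114591   0.3098719 ]
[305.11, 256.31] 167 [297, 251, 19, 12] [ 0.498  -0.2103  0.126 ]
[339.12, 261.19] 147 [331, 256, 16, 12] [ 0.5205 -0.2134  0.126 ]
761 [ 0.50103326 -0.21802684  0.16502301] [ 0.51728462 -0.20191964  0.17342924] 322.6938239159001 285.9737187910644 [ 0.5089 -0.2087  0.172 ]
```

View pics/w3.png

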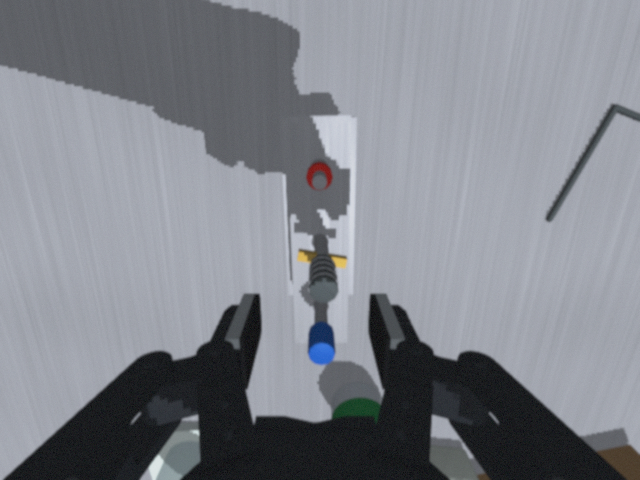

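Head is centred between the fingers in the wrist view, at about (322,286), with the pin clear at (322,259). I'm descending and closing.

Call:
send_rows(deltas=[{"dx": 2, "dy": 1, "dz": -15, "rx": 0, "ry": 0, "rz": 0}, {"dx": 2, "dy": 1, "dz": -35, "rx": 0, "ry": 0, "rz": 0}, {"dx": 2, "dy": 1, "dz": -50, "rx": 0, "ry": 0, "rz": 0}, {"dx": 2, "dy": 1, "dz": -56, "rx": 0, "ry": 0, "rz": 0}, {"dx": 2, "dy": 1, "dz": -56, "rx": 0, "ry": 0, "rz": 0}])

```text
clock: 2.73
tcp_pos: [0.5105, -0.2098, 0.1516]
orientation: [-2.205, -2.238, 0.0]
contact_force: [-0.4, 0.7, 0.2]
grip_width: 0.0502
gripper_force: 0.0
```

Call:
send_rows(jaw=0, newtons=60, deltas=[{"dx": 0, "dy": 0, "dz": 0, "rx": 0, "ry": 0, "rz": 0}, {"dx": 0, "dy": 0, "dz": 0, "rx": 0, "ry": 0, "rz": 0}, {"dx": 0, "dy": 0, "dz": 0, "rx": 0, "ry": 0, "rz": 0}, {"dx": 0, "dy": 0, "dz": 0, "rx": 0, "ry": 0, "rz": 0}, {"dx": 0, "dy": 0, "dz": 0, "rx": 0, "ry": 0, "rz": 0}])

```text
clock: 3.15
tcp_pos: [0.5104, -0.2096, 0.1526]
orientation: [2.204, 2.238, -0.002]
contact_force: [-3.2, -0.6, 6.7]
grip_width: 0.0139
gripper_force: 58.4
```

Call:
send_rows(deltas=[{"dx": 0, "dy": 0, "dz": 12, "rx": 0, "ry": 0, "rz": 0}, {"dx": 0, "dy": 0, "dz": 40, "rx": 0, "ry": 0, "rz": 0}, {"dx": 0, "dy": 0, "dz": 75, "rx": 0, "ry": 0, "rz": 0}, {"dx": 0, "dy": 0, "dz": 110, "rx": 0, "ry": 0, "rz": 0}, {"dx": 0, "dy": 0, "dz": 145, "rx": 0, "ry": 0, "rz": 0}])

```text
clock: 3.57
tcp_pos: [0.5105, -0.2087, 0.299]
orientation: [2.203, 2.239, 0.001]
contact_force: [0.7, 0.1, -1.8]
grip_width: 0.0145
gripper_force: 58.9
```

Call:
send_rows(deltas=[{"dx": 0, "dy": 25, "dz": 20, "rx": 0, "ry": 0, "rz": 0}, {"dx": 0, "dy": 60, "dz": 40, "rx": 0, "ry": 0, "rz": 0}, {"dx": 0, "dy": 97, "dz": 45, "rx": 0, "ry": 0, "rz": 0}, {"dx": 0, "dy": 135, "dz": 45, "rx": 0, "ry": 0, "rz": 0}, {"dx": 0, "dy": 170, "dz": 45, "rx": 0, "ry": 0, "rz": 0}])

```text
clock: 3.98
tcp_pos: [0.5107, -0.0366, 0.3434]
orientation: [2.201, 2.238, 0.003]
contact_force: [1.6, -0.0, -1.8]
grip_width: 0.0144
gripper_force: 59.0
```

Call:
send_rows(deltas=[{"dx": 0, "dy": 30, "dz": 0, "rx": 0, "ry": 0, "rz": 0}, {"dx": 0, "dy": 60, "dz": 0, "rx": 0, "ry": 0, "rz": 0}, {"dx": 0, "dy": 80, "dz": 0, "rx": 0, "ry": 0, "rz": 0}, {"dx": 0, "dy": 90, "dz": 0, "rx": 0, "ry": 0, "rz": 0}, {"dx": 0, "dy": 90, "dz": 0, "rx": 0, "ry": 0, "rz": 0}])

```text
clock: 4.4
tcp_pos: [0.5104, 0.0536, 0.3423]
orientation: [2.198, 2.244, 0.002]
contact_force: [0.6, 0.3, -0.8]
grip_width: 0.014
gripper_force: 59.0
```

```bash
python3 - <<'E'
from h import *
F=[grab(n,n+'4.png') for n in('wrist','scene','top')]
o=r.get_obs();print(o['clock'],o['tcp_pos'],o['orientation'],o['contact_force'],o['grip_width'],o['joints'].round(2))
t=o['tcp_pos']
for f in F: print(proj(f,[[t[0],t[1],t[2]+.008],[t[0],t[1],t[2]-.142],[.512,.18,.14]]).round(1).tolist())
W,S,T=F
c=lambda f,u,v,w,h,k:cv2.resize(f['frame'][v:v+h,u:u+w],None,fx=k,fy=k,interpolation=cv2.INTER_CUBIC)
p=proj(S,[t[0],t[1],t[2]-.06]).astype(int)
a=cv2.resize(W['frame'],(560,420));b=c(S,p[0]-60,p[1]-70,120,150,2.8)[:420]
cv2.imwrite('pics/c4.png',np.clip(np.hstack([a[:,160:560],b])*1.4,0,255).astype('uint8'));print(a.shape,b.shape,p)
E
```

```text
4.55 [0.51081262 0.04894747 0.34141957] [ 2.20569338e+00  2.23619504e+00 -9.35949496e-04] [ 0.34083016 -0.63766847 -1.37967822] 0.014420713528239775 [ 0.34  0.18 -0.63  1.77  0.11  1.23 -0.31]
[[315.9, 341.2], [315.2, 233.4], [319.4, 71.9]]
[[366.3, 145.4], [360.9, 200.7], [413.6, 240.1]]
[[310.8, 265.4], [312.5, 273.0], [266.4, 275.6]]
(420, 560, 3) (420, 336, 3) [363 172]
```

View pics/c4.png

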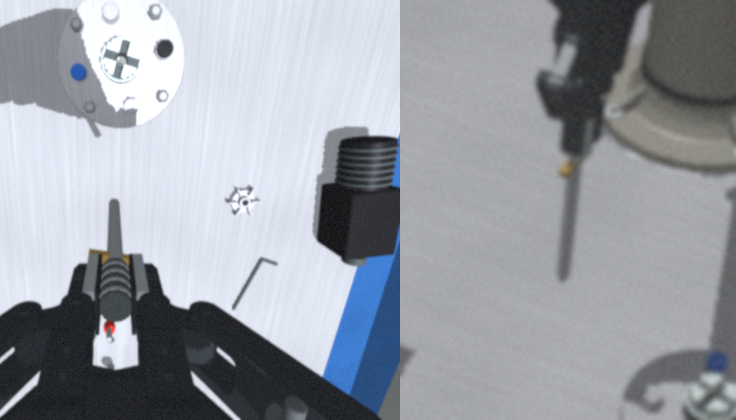

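Crop: wrist shows the shaft in hand (tip at full-image ≈(313,232)) and the hub cross at ≈(320,69). Now measuring the hub centre, slot heading and tip.

```bash
cat >> h.py <<'E'
def hub(f,x=.512,y=.18,pr=True):
    C=cloud(f);s=(np.abs(C[...,2]-.140)<.005)&(np.hypot(C[...,0]-x,C[...,1]-y)<.03)
    v,u=np.nonzero(s);hull=cv2.convexHull(np.stack([u,v],1).astype('f4')).reshape(-1,2)
    Q=np.array([plane(f,a,b,.14)[:2] for a,b in hull]).astype('f4');(c,rad)=cv2.minEnclosingCircle(Q)
    # slot heading: rectified top view, 4-fold harmonic of brightness in annulus
    th=np.radians(np.arange(0,360,1.));best=0
    g=cv2.cvtColor(f['frame'],cv2.COLOR_BGR2GRAY).astype('f4')
    for rr in np.arange(.010,.0165,.001):
        P=np.stack([c[0]+rr*np.cos(th),c[1]+rr*np.sin(th),0*th+.14],1);q=proj(f,P).astype('f4')
        val=cv2.remap(g,q[:,0].reshape(-1,1),q[:,1].reshape(-1,1),cv2.INTER_LINEAR)[:,0]
        best=best-np.sum(val*np.exp(-4j*th))
    return np.array(c),rad,len(s.nonzero()[0]),(-np.degrees(np.angle(best))/4)
def shaftfit(f,t):
    C=cloud(f);s=(np.hypot(C[...,0]-t[0],C[...,1]-t[1])<.014)&(C[...,2]<t[2]-.05)&(C[...,2]>t[2]-.142)
    P=C[s];x=np.polyfit(P[:,2],P[:,0],1);y=np.polyfit(P[:,2],P[:,1],1)
    return len(P),x,y,[np.polyval(x,t[2]-.142),np.polyval(y,t[2]-.142)],P[:,2].min()
E
python3 - <<'E'
from h import *
for n in('wrist','top','scene'):
    f=grab(n);t=r.get_obs()['tcp_pos'];print(n,t,'hub',hub(f));print('  shaft',shaftfit(f,t))
    if n=='wrist':
        for p,a,b in cents(brass(f),20): print(p,a,b,plane(f,*p,t[2]+.005-.029))
E
```

```text
wrist [0.51080809 0.04872725 0.34129671] hub (array([0.51335883, 0.18506712]), 0.019783740863204002, 800, np.float64(-15.319586353154705))
  shaft (609, array([0.01094383, 0.50666971]), array([0.01023195, 0.04847319]), [np.float64(0.5088507834202592), np.float64(0.05051238188154976)], np.float64(0.20228072316740614))
[302.34, 293.37] 59 [300, 288, 7, 13] [0.50427242 0.05052767 0.31729671]
[326.89, 296.39] 38 [324, 292, 6, 10] [0.51681796 0.04897345 0.31729671]
top [0.51076814 0.04882639 0.34121514] hub (array([0.51101589, 0.17955074]), 0.020216243341565132, 73, np.float64(-15.437452599897911))Traceback (most recent call last):
  File "<stdin>", line 3, in <module>
  File "h.py", line 40, in shaftfit
    P=C[s];x=np.polyfit(P[:,2],P[:,0],1);y=np.polyfit(P[:,2],P[:,1],1)
             ~~~~~~~~~~^^^^^^^^^^^^^^^^^
    raise TypeError("expected non-empty vector for x")
TypeError: expected non-empty vector for x
```

Call:
send_rows(deltas=[{"dx": 0.5, "dy": 25, "dz": 0, "rx": 0.1, "ry": -0.1, "rz": 0}, {"dx": 1, "dy": 60, "dz": -10, "rx": 0.2, "ry": -0.2, "rz": 0}, {"dx": 1.5, "dy": 95, "dz": -20, "rx": 0.3, "ry": -0.3, "rz": 0}, {"dx": 2, "dy": 125, "dz": -30, "rx": 0.4, "ry": -0.4, "rz": 0}, {"dx": 2.5, "dy": 134, "dz": -32, "rx": 0.5, "ry": -0.5, "rz": 0}])

```text
clock: 5.07
tcp_pos: [0.5118, 0.1887, 0.308]
orientation: [-2.197, -2.241, -0.019]
contact_force: [-1.1, 0.4, -0.5]
grip_width: 0.0143
gripper_force: 58.9
```

Call:
send_rows(deltas=[{"dx": 0, "dy": 0, "dz": 0, "rx": 0, "ry": 0, "rz": 0}, {"dx": 0, "dy": 0, "dz": 0, "rx": 0, "ry": 0, "rz": 0}, {"dx": 0, "dy": 0, "dz": 0, "rx": 0, "ry": 0, "rz": 0}])

```text
clock: 5.32
tcp_pos: [0.514, 0.1824, 0.3095]
orientation: [2.206, 2.235, 0.018]
contact_force: [-0.3, -0.3, -1.9]
grip_width: 0.0142
gripper_force: 59.0
```

```bash
python3 - <<'E'
from h import *
W,S,T=[grab(n,n+'5.png') for n in('wrist','scene','top')]
o=r.get_obs();t=o['tcp_pos'];print(o['clock'],t,o['orientation'],o['contact_force'])
for f in(W,S,T):
    try: print('hub',hub(f));print('  shaft',shaftfit(f,t))
    except Exception as e: print(e)
    print(proj(f,[[t[0],t[1],t[2]-.147],[.5125,.1825,.14]]).round(1).tolist())
c=lambda f,u,v,w,h,k:cv2.resize(f['frame'][v:v+h,u:u+w],None,fx=k,fy=k,interpolation=cv2.INTER_CUBIC)
a=c(W,250,170,140,150,2.8);b=c(S,360,180,110,150,2.8)
print(a.shape,b.shape);cv2.imwrite('pics/c5.png',np.clip(np.hstack([a,b])*1.3,0,255).astype('uint8'))
E
```

```text
5.4667 [0.5137425  0.18301776 0.30967334] [2.20613266 2.23500989 0.01942342] [-0.58476611 -0.30517702 -1.08829059]
hub (array([0.51337099, 0.18573236]), 0.019738152623176575, 628, np.float64(-14.987842285561618))
  shaft (610, array([0.0022114 , 0.51289514]), array([0.00116025, 0.18502209]), [np.float64(0.5132659312470401), np.float64(0.18521663399904836)], np.float64(0.17041569508309407))
[[313.3, 227.2], [311.8, 220.6]]
hub (array([0.51884246, 0.18380819]), 0.020928751677274704, 122, np.float64(-20.029512422428013))
  shaft (152, array([-0.00143821,  0.51883701]), array([0.00307851, 0.17926836]), [np.float64(0.5185958631294971), np.float64(0.1797845419909052)], np.float64(0.16953605131749183))
[[416.2, 234.2], [414.6, 240.7]]
'NoneType' object has no attribute 'reshape'
[[264.4, 274.1], [265.5, 275.5]]
(420, 392, 3) (420, 308, 3)
```

View pics/c5.png

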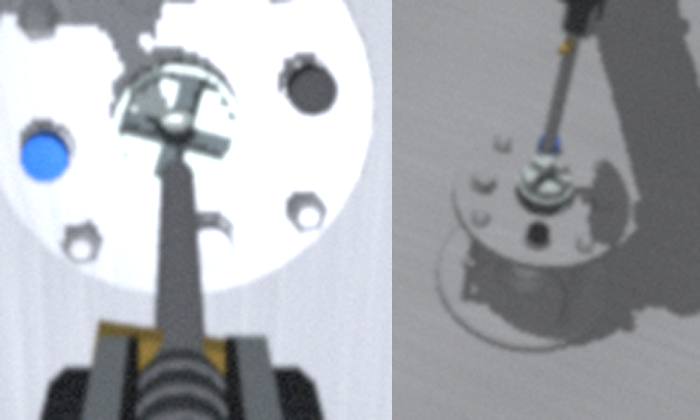

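Crop: shaft upright, tip at wrist ≈(312.9,228.5), hub cross at ≈(311.8,218.2). Tip needs about +4 mm in y and +1 mm in x. Shifting and lowering to just above the hub for a check.

Call:
send_rows(deltas=[{"dx": 1, "dy": 4, "dz": -5, "rx": 0, "ry": 0, "rz": 0}, {"dx": 1, "dy": 4, "dz": -10, "rx": 0, "ry": 0, "rz": 0}, {"dx": 1, "dy": 4, "dz": -15, "rx": 0, "ry": 0, "rz": 0}, {"dx": 1, "dy": 4, "dz": -15, "rx": 0, "ry": 0, "rz": 0}, {"dx": 1, "dy": 4, "dz": -15, "rx": 0, "ry": 0, "rz": 0}])

```text
clock: 5.88
tcp_pos: [0.5138, 0.1886, 0.2937]
orientation: [-2.203, -2.239, -0.018]
contact_force: [1.4, 0.1, -2.0]
grip_width: 0.0142
gripper_force: 59.0
```

```bash
python3 - <<'E'
from h import *
W,S=[grab(n,n+'6.png') for n in('wrist','scene')]
o=r.get_obs();t=o['tcp_pos'];print(o['clock'],t,o['orientation'],o['contact_force'])
for f in(W,S):
    print('hub',hub(f));print('  shaft',shaftfit(f,t))
    print(proj(f,[[t[0],t[1],t[2]-.147],[.513,.1855,.14]]).round(1).tolist())
c=lambda f,u,v,w,h,k:cv2.resize(f['frame'][v:v+h,u:u+w],None,fx=k,fy=k,interpolation=cv2.INTER_CUBIC)
a=c(W,280,180,70,75,5.6);b=c(S,385,210,60,75,5.6)
cv2.imwrite('pics/c6.png',np.clip(np.hstack([a,b])*1.2,0,255).astype('uint8'))
E
```

```text
5.9833 [0.51415552 0.18887436 0.29430472] [2.20353705 2.23908375 0.01939851] [-0.17680991 -0.15162209 -1.1933229 ]
hub (array([0.51331013, 0.18615134]), 0.01974046416580677, 664, np.float64(-11.841265197063452))
  shaft (617, array([0.00368265, 0.51233981]), array([-0.00056373,  0.19167097]), [np.float64(0.5129006905964277), np.float64(0.1915851146272266)], np.float64(0.15416955320490838))
[[314.2, 227.9], [312.7, 229.1]]
hub (array([0.51843858, 0.18309855]), 0.02013821341097355, 110, np.float64(-14.82362936449409))
  shaft (150, array([-0.0039038 ,  0.51949771]), array([0.00045923, 0.18626265]), [np.float64(0.5189031447978257), np.float64(0.1863325925754375)], np.float64(0.15295371550260484))
[[417.6, 240.0], [415.8, 241.3]]
```

View pics/c6.png

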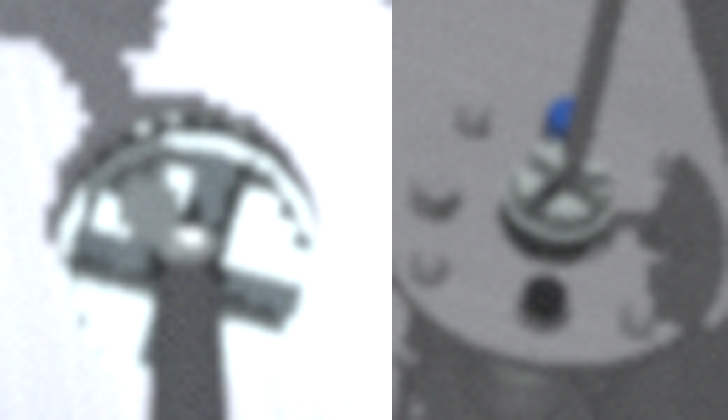

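Wrist: hub cross at ≈(312.3,229.6) with the tip over the bore; the scene view shows the tip over the cross too (within ~1 mm). Lowering gently and watching force.

Call:
send_rows(deltas=[{"dx": 0, "dy": -1, "dz": -4, "rx": 0, "ry": 0, "rz": 0}, {"dx": 0, "dy": -1, "dz": -8, "rx": 0, "ry": 0, "rz": 0}, {"dx": 0, "dy": -1, "dz": -12, "rx": 0, "ry": 0, "rz": 0}, {"dx": 0, "dy": -1, "dz": -16, "rx": 0, "ry": 0, "rz": 0}, {"dx": 0, "dy": -1, "dz": -20, "rx": 0, "ry": 0, "rz": 0}])

```text
clock: 6.4
tcp_pos: [0.5141, 0.1878, 0.2738]
orientation: [2.204, 2.239, 0.019]
contact_force: [-1.0, -0.5, -1.1]
grip_width: 0.0142
gripper_force: 59.0
```

Call:
send_rows(deltas=[{"dx": 0, "dy": 0, "dz": -4, "rx": 0, "ry": 0, "rz": 0}, {"dx": 0, "dy": 0, "dz": -8, "rx": 0, "ry": 0, "rz": 0}, {"dx": 0, "dy": 0, "dz": -12, "rx": 0, "ry": 0, "rz": 0}, {"dx": 0, "dy": 0, "dz": -16, "rx": 0, "ry": 0, "rz": 0}, {"dx": 0, "dy": 0, "dz": -16, "rx": 0, "ry": 0, "rz": 0}])

```text
clock: 6.82
tcp_pos: [0.5138, 0.1876, 0.2573]
orientation: [-2.203, -2.239, -0.018]
contact_force: [-0.5, -0.6, -1.6]
grip_width: 0.0143
gripper_force: 59.0
```

Call:
send_rows(deltas=[{"dx": 0, "dy": 0, "dz": -5, "rx": 0, "ry": 0, "rz": 0}, {"dx": 0, "dy": 0, "dz": -11, "rx": 0, "ry": 0, "rz": 0}, {"dx": 0, "dy": 0, "dz": -17, "rx": 0, "ry": 0, "rz": 0}, {"dx": 0, "dy": 0, "dz": -23, "rx": 0, "ry": 0, "rz": 0}, {"dx": 0, "dy": 0, "dz": -27, "rx": 0, "ry": 0, "rz": 0}])

```text
clock: 7.23
tcp_pos: [0.5139, 0.1877, 0.2303]
orientation: [-2.203, -2.239, -0.019]
contact_force: [0.6, -0.2, -2.4]
grip_width: 0.0142
gripper_force: 59.0
```

Call:
send_rows(deltas=[{"dx": 0, "dy": 0, "dz": -2, "rx": 0, "ry": 0, "rz": 0}, {"dx": 0, "dy": 0, "dz": -4, "rx": 0, "ry": 0, "rz": 0}, {"dx": 0, "dy": 0, "dz": -6, "rx": 0, "ry": 0, "rz": 0}, {"dx": 0, "dy": 0, "dz": -8, "rx": 0, "ry": 0, "rz": 0}, {"dx": 0, "dy": 0, "dz": -8, "rx": 0, "ry": 0, "rz": 0}])

```text
clock: 7.65
tcp_pos: [0.514, 0.1877, 0.223]
orientation: [-2.204, -2.239, -0.019]
contact_force: [0.6, -0.9, -2.1]
grip_width: 0.0142
gripper_force: 59.0
```

Tip now ≈0.076, near the steady bearing's top. Moving slowly through it.

Call:
send_rows(deltas=[{"dx": 0, "dy": 0, "dz": -1.5, "rx": 0, "ry": 0, "rz": 0}, {"dx": 0, "dy": 0, "dz": -3, "rx": 0, "ry": 0, "rz": 0}, {"dx": 0, "dy": 0, "dz": -4.5, "rx": 0, "ry": 0, "rz": 0}, {"dx": 0, "dy": 0, "dz": -6, "rx": 0, "ry": 0, "rz": 0}, {"dx": 0, "dy": 0, "dz": -6, "rx": 0, "ry": 0, "rz": 0}])

```text
clock: 8.07
tcp_pos: [0.514, 0.1878, 0.217]
orientation: [-2.204, -2.239, -0.019]
contact_force: [-0.3, -0.0, -1.2]
grip_width: 0.0143
gripper_force: 59.1
```

Call:
send_rows(deltas=[{"dx": 0, "dy": 0, "dz": -1.5, "rx": 0, "ry": 0, "rz": 0}, {"dx": 0, "dy": 0, "dz": -3, "rx": 0, "ry": 0, "rz": 0}, {"dx": 0, "dy": 0, "dz": -4.5, "rx": 0, "ry": 0, "rz": 0}, {"dx": 0, "dy": 0, "dz": -6, "rx": 0, "ry": 0, "rz": 0}, {"dx": 0, "dy": 0, "dz": -6, "rx": 0, "ry": 0, "rz": 0}])

```text
clock: 8.48
tcp_pos: [0.514, 0.1877, 0.2108]
orientation: [-2.203, -2.239, -0.019]
contact_force: [-0.1, -0.1, -1.2]
grip_width: 0.0146
gripper_force: 59.0
```

Call:
send_rows(deltas=[{"dx": 0, "dy": 0, "dz": -2, "rx": 0, "ry": 0, "rz": 0}, {"dx": 0, "dy": 0, "dz": -4, "rx": 0, "ry": 0, "rz": 0}, {"dx": 0, "dy": 0, "dz": -6, "rx": 0, "ry": 0, "rz": 0}, {"dx": 0, "dy": 0, "dz": -9, "rx": 0, "ry": 0, "rz": 0}, {"dx": 0, "dy": 0, "dz": -12, "rx": 0, "ry": 0, "rz": 0}])

```text
clock: 8.9
tcp_pos: [0.5141, 0.1878, 0.199]
orientation: [2.204, 2.239, 0.019]
contact_force: [-1.6, -0.8, -0.9]
grip_width: 0.0142
gripper_force: 59.1
```

Call:
send_rows(deltas=[{"dx": 0, "dy": 0, "dz": -4, "rx": 0, "ry": 0, "rz": 0}, {"dx": 0, "dy": 0, "dz": -8, "rx": 0, "ry": 0, "rz": 0}, {"dx": 0, "dy": 0, "dz": -12, "rx": 0, "ry": 0, "rz": 0}, {"dx": 0, "dy": 0, "dz": -16, "rx": 0, "ry": 0, "rz": 0}, {"dx": 0, "dy": 0, "dz": -16, "rx": 0, "ry": 0, "rz": 0}])

```text
clock: 9.32
tcp_pos: [0.5139, 0.1876, 0.1823]
orientation: [-2.203, -2.239, -0.018]
contact_force: [-0.5, -2.0, -2.8]
grip_width: 0.0142
gripper_force: 59.0
```

Call:
send_rows(deltas=[{"dx": 0, "dy": 0, "dz": -2, "rx": 0, "ry": 0, "rz": 0}, {"dx": 0, "dy": 0, "dz": -4, "rx": 0, "ry": 0, "rz": 0}, {"dx": 0, "dy": 0, "dz": -6, "rx": 0, "ry": 0, "rz": 0}, {"dx": 0, "dy": 0, "dz": -8, "rx": 0, "ry": 0, "rz": 0}, {"dx": 0, "dy": 0, "dz": -8, "rx": 0, "ry": 0, "rz": 0}])

```text
clock: 9.73
tcp_pos: [0.5141, 0.1877, 0.1749]
orientation: [2.204, 2.239, 0.019]
contact_force: [0.3, -2.1, -2.6]
grip_width: 0.0142
gripper_force: 59.1
```

Call:
send_rows(deltas=[{"dx": 0, "dy": 0, "dz": -1, "rx": 0, "ry": 0, "rz": 0}, {"dx": 0, "dy": 0, "dz": -2, "rx": 0, "ry": 0, "rz": 0}, {"dx": 0, "dy": 0, "dz": -3, "rx": 0, "ry": 0, "rz": 0}, {"dx": 0, "dy": 0, "dz": -3.5, "rx": 0, "ry": 0, "rz": 0}, {"dx": 0, "dy": 0, "dz": -3.5, "rx": 0, "ry": 0, "rz": 0}])

```text
clock: 10.15
tcp_pos: [0.5141, 0.1878, 0.1717]
orientation: [2.204, 2.239, 0.019]
contact_force: [0.1, -1.9, -2.1]
grip_width: 0.0148
gripper_force: 59.1
```

Call:
send_rows(deltas=[{"dx": 0, "dy": 0, "dz": -0.7, "rx": 0, "ry": 0, "rz": 0}, {"dx": 0, "dy": 0, "dz": -1.4, "rx": 0, "ry": 0, "rz": 0}, {"dx": 0, "dy": 0, "dz": -2, "rx": 0, "ry": 0, "rz": 0}, {"dx": 0, "dy": 0, "dz": -2, "rx": 0, "ry": 0, "rz": 0}])

```text
clock: 10.48
tcp_pos: [0.5142, 0.1878, 0.17]
orientation: [2.203, 2.239, 0.019]
contact_force: [-2.5, -3.7, 3.8]
grip_width: 0.0142
gripper_force: 59.7
```

Call:
send_rows(deltas=[{"dx": 0, "dy": 0, "dz": -0.5, "rx": 0, "ry": 0, "rz": 0}, {"dx": 0, "dy": 0, "dz": -1, "rx": 0, "ry": 0, "rz": 0}, {"dx": 0, "dy": 0, "dz": -1, "rx": 0, "ry": 0, "rz": 0}])

```text
clock: 10.73
tcp_pos: [0.5143, 0.1879, 0.1698]
orientation: [2.203, 2.238, 0.02]
contact_force: [-3.8, -4.8, 9.9]
grip_width: 0.0144
gripper_force: 60.3
```

Contact on the teeth at the expected height. I'll ease the push slightly, then turn toward the slot (about −7°).

Call:
send_rows(deltas=[{"dx": 0, "dy": 0, "dz": 0.6, "rx": 0, "ry": 0, "rz": 0}, {"dx": 0, "dy": 0, "dz": 0.6, "rx": 0, "ry": 0, "rz": -1}, {"dx": 0, "dy": 0, "dz": 0.6, "rx": 0, "ry": 0, "rz": -2}, {"dx": 0, "dy": 0, "dz": 0.6, "rx": 0, "ry": 0, "rz": -3}, {"dx": 0, "dy": 0, "dz": 0.6, "rx": 0, "ry": 0, "rz": -4}])

```text
clock: 11.15
tcp_pos: [0.5143, 0.1879, 0.1698]
orientation: [2.281, 2.159, 0.02]
contact_force: [-2.4, -3.5, 5.8]
grip_width: 0.0146
gripper_force: 59.9
```

Call:
send_rows(deltas=[{"dx": 0, "dy": 0, "dz": 0, "rx": 0, "ry": 0, "rz": -0.7}, {"dx": 0, "dy": 0, "dz": 0, "rx": 0, "ry": 0, "rz": -1.5}, {"dx": 0, "dy": 0, "dz": 0, "rx": 0, "ry": 0, "rz": -2}])

```text
clock: 11.4
tcp_pos: [0.5144, 0.1878, 0.1697]
orientation: [2.318, 2.118, 0.02]
contact_force: [0.9, -4.1, 0.4]
grip_width: 0.0142
gripper_force: 59.2
```

Push force fell away at about −6°: the pin seems aligned. Following down gently.

Call:
send_rows(deltas=[{"dx": 0, "dy": 0, "dz": -0.5, "rx": 0, "ry": 0, "rz": -0.3}, {"dx": 0, "dy": 0, "dz": -1, "rx": 0, "ry": 0, "rz": -0.6}, {"dx": 0, "dy": 0, "dz": -1.5, "rx": 0, "ry": 0, "rz": -1}, {"dx": 0, "dy": 0, "dz": -1.5, "rx": 0, "ry": 0, "rz": -1}])

```text
clock: 11.73
tcp_pos: [0.5142, 0.1876, 0.1676]
orientation: [2.336, 2.099, 0.019]
contact_force: [0.3, -4.3, -0.2]
grip_width: 0.0145
gripper_force: 59.2
```

Below the tooth level with no push: it is in the slots. Continuing down.

Call:
send_rows(deltas=[{"dx": 0, "dy": 0, "dz": -1, "rx": 0, "ry": 0, "rz": 0}, {"dx": 0, "dy": 0, "dz": -2, "rx": 0, "ry": 0, "rz": 0}, {"dx": 0, "dy": 0, "dz": -3, "rx": 0, "ry": 0, "rz": 0}, {"dx": 0, "dy": 0, "dz": -4, "rx": 0, "ry": 0, "rz": 0}, {"dx": 0, "dy": 0, "dz": -4, "rx": 0, "ry": 0, "rz": 0}])

```text
clock: 12.15
tcp_pos: [0.5141, 0.1876, 0.1636]
orientation: [2.336, 2.1, 0.019]
contact_force: [0.3, -5.0, -0.4]
grip_width: 0.0142
gripper_force: 59.1
```

Call:
send_rows(deltas=[{"dx": 0, "dy": 0, "dz": -0.7, "rx": 0, "ry": 0, "rz": 0}, {"dx": 0, "dy": 0, "dz": -1.4, "rx": 0, "ry": 0, "rz": 0}, {"dx": 0, "dy": 0, "dz": -2, "rx": 0, "ry": 0, "rz": 0}, {"dx": 0, "dy": 0, "dz": -2, "rx": 0, "ry": 0, "rz": 0}])

```text
clock: 12.48
tcp_pos: [0.5142, 0.1876, 0.1619]
orientation: [2.336, 2.099, 0.019]
contact_force: [-1.4, -3.6, 0.2]
grip_width: 0.0141
gripper_force: 59.2
```

Call:
send_rows(deltas=[{"dx": 0, "dy": 0, "dz": -0.5, "rx": 0, "ry": 0, "rz": 0}, {"dx": 0, "dy": 0, "dz": -1, "rx": 0, "ry": 0, "rz": 0}, {"dx": 0, "dy": 0, "dz": -1.5, "rx": 0, "ry": 0, "rz": 0}, {"dx": 0, "dy": 0, "dz": -1.5, "rx": 0, "ry": 0, "rz": 0}])

```text
clock: 12.82
tcp_pos: [0.5143, 0.1877, 0.1611]
orientation: [2.335, 2.099, 0.019]
contact_force: [-3.1, -6.5, 8.1]
grip_width: 0.0144
gripper_force: 60.3
```

Home, firm floor at 8.8 mm below the tooth contact. Easing and releasing.

Call:
send_rows(deltas=[{"dx": 0, "dy": -0.4, "dz": 0.8, "rx": 0, "ry": 0, "rz": 0}, {"dx": 0, "dy": -0.4, "dz": 0.8, "rx": 0, "ry": 0, "rz": 0}, {"dx": 0, "dy": -0.4, "dz": 0.8, "rx": 0, "ry": 0, "rz": 0}])

```text
clock: 13.07
tcp_pos: [0.5141, 0.1876, 0.1613]
orientation: [2.335, 2.1, 0.02]
contact_force: [-0.6, -4.7, 1.8]
grip_width: 0.0139
gripper_force: 58.9
```

Call:
send_rows(jaw=50, deltas=[{"dx": 0, "dy": 0, "dz": 0, "rx": 0, "ry": 0, "rz": 0}, {"dx": 0, "dy": 0, "dz": 0, "rx": 0, "ry": 0, "rz": 0}, {"dx": 0, "dy": 0, "dz": 0, "rx": 0, "ry": 0, "rz": 0}, {"dx": 0, "dy": 0, "dz": 0, "rx": 0, "ry": 0, "rz": 0}])

```text
clock: 13.4
tcp_pos: [0.514, 0.1884, 0.1613]
orientation: [2.335, 2.101, 0.021]
contact_force: [0.0, -0.4, -0.6]
grip_width: 0.0501
gripper_force: 0.0
```

Call:
send_rows(deltas=[{"dx": 0, "dy": 0, "dz": 10, "rx": 0, "ry": 0, "rz": 0}, {"dx": 0, "dy": 0, "dz": 30, "rx": 0, "ry": 0, "rz": 0}, {"dx": 0, "dy": 0, "dz": 55, "rx": 0, "ry": 0, "rz": 0}, {"dx": 0, "dy": 0, "dz": 70, "rx": 0, "ry": 0, "rz": 0}, {"dx": 0, "dy": 0, "dz": 70, "rx": 0, "ry": 0, "rz": 0}])

```text
clock: 13.82
tcp_pos: [0.5159, 0.1891, 0.2355]
orientation: [2.334, 2.099, 0.029]
contact_force: [1.3, -0.3, 0.4]
grip_width: 0.0501
gripper_force: 0.0
```

```bash
python3 - <<'E'
from h import *
W=grab('wrist');S=grab('scene')
o=r.get_obs();print(o['clock'],o['tcp_pos'],o['contact_force'],o['grip_width'])
C=cloud(W);s=(np.hypot(C[...,0]-.5138,C[...,1]-.187)<.013)&(C[...,2]>.15);P=C[s];print(P[:,2].max(),np.percentile(P[:,2],90),np.median(P,0))
cv2.imwrite('pics/c7.png',np.clip(np.hstack([W['frame'][:,120:520],cv2.resize(S['frame'][160:340,330:480],(400,480))])*1.2,0,255).astype('uint8'))
E
```

```text
13.9167 [0.5143925  0.18773785 0.23206356] [0.80791141 0.31239047 0.17404557] 0.050043520708659306
0.31407477999707606 0.18133869895399882 [0.5141118  0.19130914 0.1795011 ]
```

View pics/c7.png

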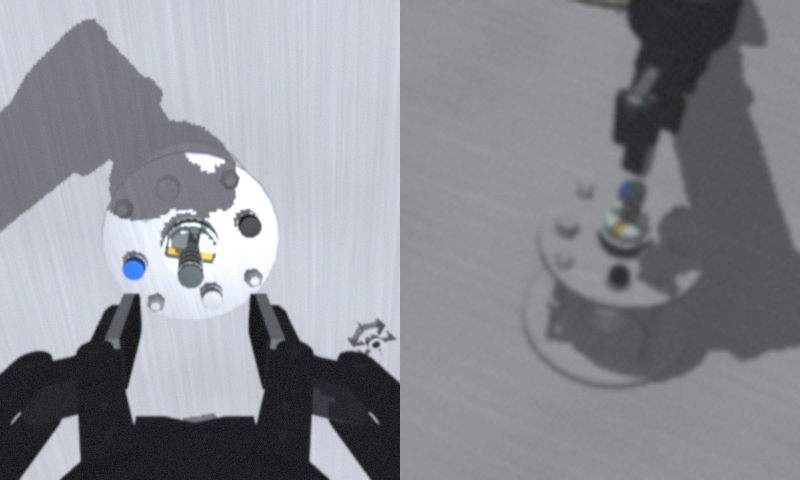

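The picture shows the shaft standing in the hub with the brass pin sunk in the slots (wrist crop ≈(190,255)). Its top is at ≈0.180 as expected for home, and the gripper is clear.

```bash
python3 -c "
from bench import r
print(r.hand_in())"
```

```text
the job is handed in; nothing more can be done
None
```

The stirrer shaft is fitted, with its cross pin on the floor of the hub slots, the shaft released and the gripper clear; the job is handed in at about 14 s on the robot's clock (no verdict was returned).

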